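Prime the red bench lubricator

ROBOT

A 6-joint arm with a two-finger parallel gripper is mounted at the origin on the work surface. World frame = base frame: x ahead of the robot, y to its left, z up, the work surface at z = 0. Lengths are in m, angles in rad, forces in N, time in s.
With the tool pointing down it reaches from about 0.35 to 0.725 m from the base axis. Payload 6 kg.
Tool frame: the origin (TCP) lies at the very end of the fingers, on their centre line; the grasp point (between the pads) lies 19 mm behind it (ctrl.grip_depth is the distance from the TCP to the grasp point, in m); z points along the fingers, y is the line along which they close (so a half turn about z gives the same grasp; the last joint's range is limited). The gripper opens to 85 mm and grips with 20 to 120 N. Pads are 22 mm wide; open, the fingers measure 114 mm over their backs; the gripper's body (76 mm by 85 mm) begins 54 mm behind the grasp point. The pads swing forward as they close: fully open they stand 13 mm farther back than shut.
Start: joints at [1.536, 0.04, 0.085, 0, -1.615, -0.334], TCP at [0.216, 0.56, 0.203] pointing down, gripper open.
Joint ranges: [-2.56, 2.56], [-1.29, 2.01], [-1.08, 1.49], [-3.29, 1.98], [-2.81, -0.18], [-2.99, 2.99]. Speed limits (rad/s): [2.57, 2.57, 3.01, 3.14, 3.14, 3.14].

INTERFACE

Orientations are given as a rotation vector (axis times angle).
In Python, from cell import monitor, eyes, order, ctrl gives the robot as it stands. The module is installed in compiled form; this text tells all that it offers.
- The arm moves only by the tool send_rows, never from a script. Its argument "motion" is a list of rows, each a list of 7 numbers: the turn, a rotation vector about the tool's x, y, z in rad, then the shift along the tool's x, y, z in m, then the gripper's target within -1 to 1 (fully open at 1, half-way at 0, shut at -1). A call has 1 to 12 rows; each row shifts and turns the commanded pose from where the row before left it, along the tool's axes as they then stand; what a row does not reach is not made up. A row lasts 1/12 s, in which the tool goes at most 41.7 mm and 7.16 degrees, less where a joint would pass 70% of its speed; a pose out of reach is approached as far as the arm can. A call with a gripper value outside its range is refused whole. The fingers move at their own pace and stop on an object; the grip force is fixed at half the most. Time passes only in rows, so rows that do not move let the fingers close. It gives the time, the measured TCP pose, the force, the opening and the grip force at its end, in the units of the state.
- monitor.get_state(): the state, without advancing time (a new reading comes with each control period).
- eyes.capture(name): name is "scene" or "top" or "wrist"; returns a dict with "frame" (384x512x3 uint8, blue, green, red), "z_map" (384x512 float32, m along the optical axis (not along the pixel's ray), 0 where there is no reading), "camera_matrix" (3x3 intrinsics, pixels), "world_to_cam" (4x4, takes a point from world to camera coordinates). Camera axes: x right, y up, looking along -z (the intrinsics and any distortion apply to the point x, -y, -z); pixel columns grow to the right and rows downward; lengths in m; the calibration is good to about 2 mm. A picture is of the moment at which its call begins.
- order.close_job(): hands the job in; it is judged then, once.
The state is a dict: "t": time; "joints": joint angles; "dq": joint speeds; "tau": joint torques, N m; "position": TCP position; "eef_rot": TCP orientation; "contact_force": force on the tool from outside, world axes, zero at the start; "wrist_torque": the same for the moment, N m; "width": opening from 0.0 (shut) to 1.0 (fully open); "grasp_force": force on a finger pad.
Only numpy, scipy, OpenCV 4.12 (cv2) and the standard library are available. Lean on these libraries where they do the work, as an engineer would, in place of code of your own. Each camera call takes 0.05 s, during which the arm holds its last target. There are 200 camera calls.

TASK

The red grease pump on the bench has lost its pressure. With the fingertips press its black plunger knob right down and let it spring all the way back up, again and again, until the yellow indicator pin beside it pops fully out and shows its green band; then leave the plunger up and move clear. Do not touch the pin itself, do not work the blue pump, and leave the tools and other things on the bench as they stand.

Things in the scene. Friction and masses are not known exactly. Their poses are not given: they have to be found in the camera images.
- red_pump: The red bench lubricator, the one to be pumped. Foot 125 x 176 x 8 mm, red block 64 (x) x 150 (y) mm, top 68 mm up. Origin on the table under the block's middle, z up. Own x = -58 mm: amber reservoir, 54 mm across, top 100 mm up. Own y = +45 mm: plunger, a black knob 44 mm across. Own y = -45 mm: brass collar (26 mm across, top 80 mm up) with the yellow indicator pin. Bolted to the bench.
- red_plunger_top (a point): centre of the top of the red pump's black mushroom knob (44 mm across, 20 mm thick, flat top 36 mm across), 150 mm above the table when up and 125 mm when fully down; moves with the plunger, straight down along z. Nothing but the rod and its 42 mm collar (top 95 mm up) lies within 20 mm of the knob.
- red_plunger (a joint): travel of the red pump's plunger in m: 0 = up (rest), 0.025 = fully down. A spring returns it: about 4 N starts it, 10 to 14 N brings it fully down. Each stroke from fully up to fully down and back ratchets the indicator pin up by about 7 mm (the first by 3 to 10 mm); short strokes (not past 0.021 going down, or not back to 0.004) may lift nothing. It still strokes freely once the pin is out.
- red_pin: the red pump's indicator pin: yellow rod, 10 mm across, standing in the brass collar, with a green band at its foot seen only when fully out. Origin at the centre of its top, 83 mm above the table when lowest, 123 mm when fully out; moves only along z. Starts at 83 to 97 mm, keeps its height between strokes; past about 111 mm it pops by itself to 123 mm and stays. Not to be touched.
- blue_pump: The blue bench lubricator, of the same build, to be left alone. Foot 125 x 176 x 8 mm, blue block 64 (x) x 150 (y) mm, top 68 mm up. Origin on the table under the block's middle, z up. Own x = -58 mm: amber reservoir, 54 mm across, top 100 mm up. Own y = +45 mm: plunger, a black knob 44 mm across. Own y = -45 mm: brass collar (26 mm across, top 80 mm up) with the yellow indicator pin. Bolted to the bench.
- blue_plunger (a joint): travel of the blue pump's plunger in m: 0 = up, 0.025 = fully down. Its knob is like the red pump's and in the same place on its own pump. Leave it up.
- screwdriver: screwdriver, orange handle, 190 mm long, lying between the pumps; origin mid-length underneath. Loose; leave it alone.
- wrench: steel open-ended wrench, 180 mm long, lying flat; origin mid-length underneath. Loose; leave it alone.
- mug: white ceramic mug, 80 mm across, 90 mm high; origin under its middle. Loose; leave it alone.
- jar: glass jar with green lid, 68 mm across, 85 mm high; origin under its middle. Loose; leave it alone.
- spray_can: blue spray can, 56 mm across, 115 mm high, standing; origin under its middle. Loose; leave it alone.
- bearing: steel bearing ring, 52 mm across, 15 mm high, lying flat; origin under its middle. Loose; leave it alone.
- socket: steel socket, 26 mm across, 35 mm high, standing; origin under its middle. Loose; leave it alone.

How it is judged:
By the outcome, as a careful person would: the job done as asked, in the order asked, and still so for the second after the job is handed in, with the robot touching nothing.
It also fails if it takes over 38 s, if anything falls off the work surface, if the arm or the gripper's body presses on something with over 40 N, if the wrist force passes 120 N, or if a joint passes its speed limit or range.

## Working session

There is one attempt and no reset: what is moved stays moved. The work goes in short steps, Python scripts to look and compute and a tool call to move; the robot and the scene stay as the last step left them, time stands still between calls to the robot, and variables do not carry over. Pictures are saved under pics/ and viewed, at most 10 in all, crops included, and the job is handed in when it is done.

Besides the shell and the picture viewer there is one more tool, called after ">>>" as a command line: name --pt "numbers of a row" for each row, then --argument value for the rest. send_rows: Moves the arm, as the interface text tells. Its arguments: {"type":"object","properties":{"motion":{"type":"array"}},"required":["motion"]}

```bash
mkdir -p pics; cat > h.py <<'E'
import numpy as np, cv2
from cell import monitor, eyes, order, ctrl
def cap(n,f=None):
    d=eyes.capture(n)
    if f: cv2.imwrite(f,d["frame"])
    return d
def pts(d):
    z=d["z_map"];K=d["camera_matrix"];h,w=z.shape
    u,v=np.meshgrid(np.arange(w),np.arange(h))
    p=np.stack([(u-K[0,2])/K[0,0]*z,-(v-K[1,2])/K[1,1]*z,-z,np.ones_like(z)],-1)
    return (p@np.linalg.inv(d["world_to_cam"]).T)[...,:3]
E
python3 - <<'E'
from h import *
a=cap("top","pics/t1.png");b=cap("scene","pics/s1.png")
np.savez("a.npz",**{k:a[k] for k in a});np.savez("b.npz",**{k:b[k] for k in b})
s=monitor.get_state();print({k:np.round(s[k],3) for k in s})
E
```

```text
{'t': np.float64(0.1), 'joints': array([ 1.536,  0.041,  0.084, -0.   , -1.615, -0.334]), 'dq': array([-0.002, -0.002,  0.003,  0.001, -0.001, -0.001]), 'tau': array([-5.0000e-03, -3.6935e+01,  3.4828e+01,  6.9520e+00, -5.0000e-03,
       -0.0000e+00]), 'position': array([0.216, 0.559, 0.202]), 'eef_rot': array([ 3.087, -0.576, -0.   ]), 'contact_force': array([-0.235,  0.01 , -0.66 ]), 'wrist_torque': array([ 0.015,  0.014, -0.023]), 'grasp_force': np.float64(0.0), 'width': np.float64(0.999)}
```

View pics/t1.png

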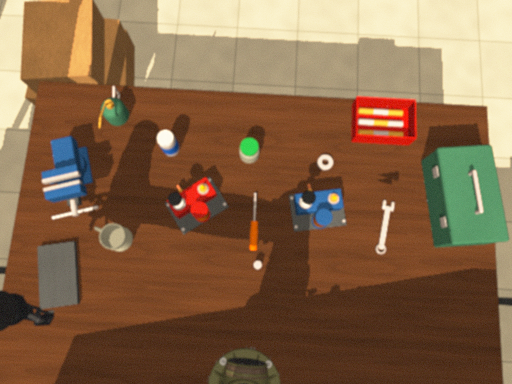

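View pics/s1.png

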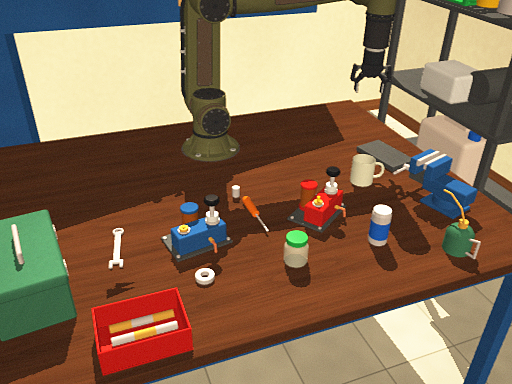

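The top view shows the red pump at about (197,203), with its black knob near (177,200), the yellow pin at (204,188) and the red reservoir at (200,211). The blue pump is at (318,208). The scene view shows the red knob at (333,172) and the pin at (319,202).

```bash
cat > m.py <<'E'
from h import *
for f,box in(("a",(160,170,240,240)),("b",(285,160,355,235))):
    d=dict(np.load(f+".npz"));P=pts(d);x0,y0,x1,y1=box
    fr=d["frame"];hsv=cv2.cvtColor(fr,cv2.COLOR_BGR2HSV)
    m=np.zeros(fr.shape[:2],bool);m[y0:y1,x0:x1]=1
    H,S,V=[hsv[...,i].astype(int) for i in range(3)];z=P[...,2]
    for n,q in(("knob z>.14",m&(z>.14)&(z<.16)),("knobdark",m&(V<70)&(z>.115)&(z<.16)),("yellow",m&(H>20)&(H<35)&(S>120)&(V>150)),("redblocktop",m&((H<8)|(H>172))&(S>150)&(abs(z-.068)<.006)),("res",m&(abs(z-.1)<.005))):
        if q.any():
            v,u=np.nonzero(q);p=P[q];print(f,n,q.sum(),"px",u.mean().round(1),v.mean().round(1),"med",np.median(p,0).round(4),"mid",((p.min(0)+p.max(0))/2).round(4),"rng",np.ptp(p,axis=0).round(3),"zmax",p[:,2].max().round(3))
    c=fr[y0:y1,x0:x1];cv2.imwrite(f"pics/c{f}.png",cv2.resize(c,None,fx=5,fy=5,interpolation=cv2.INTER_CUBIC))
    print(d["z_map"].shape,P[330 if f=="a" else 300,200])
ca=cv2.imread("pics/ca.png");cb=cv2.imread("pics/cb.png")
h=max(ca.shape[0],cb.shape[0]);o=[cv2.copyMakeBorder(c,0,h-c.shape[0],0,0,0) for c in(ca,cb)]
cv2.imwrite("pics/c1.png",np.hstack(o))
E
python3 m.py
```

```text
a knob z>.14 161 px 174.4 198.4 med [0.5449 0.241  0.1472] mid [0.5452 0.2414 0.1469] rng [0.041 0.04  0.011] zmax 0.153
a knobdark 130 px 174.1 197.8 med [0.5464 0.242  0.1476] mid [0.5465 0.2429 0.147 ] rng [0.038 0.037 0.011] zmax 0.153
a yellow 35 px 201.9 188.2 med [0.5945 0.1698 0.0798] mid [0.5972 0.1703 0.0851] rng [0.021 0.021 0.025] zmax 0.098
a redblocktop 514 px 193.4 195.2 med [0.5757 0.2009 0.066 ] mid [0.5716 0.2063 0.0678] rng [0.13  0.148 0.012] zmax 0.074
a res 199 px 198.4 208.8 med [0.5257 0.1727 0.0977] mid [0.5477 0.1935 0.0995] rng [0.097 0.095 0.009] zmax 0.104
(384, 512) [ 0.15430591  0.14907241 -0.00562572]
b knob z>.14 101 px 333.3 170.4 med [0.5543 0.2404 0.1491] mid [0.5501 0.2422 0.1481] rng [0.04  0.042 0.016] zmax 0.156
b knobdark 108 px 332.9 171.4 med [0.5564 0.2383 0.1479] mid [0.551  0.2403 0.1441] rng [0.038 0.039 0.024] zmax 0.156
b yellow 30 px 317.8 199.5 med [0.5998 0.1686 0.0816] mid [0.5853 0.1725 0.0835] rng [0.05  0.029 0.028] zmax 0.098
b redblocktop 369 px 323.9 200.4 med [0.5874 0.2017 0.0675] mid [0.5788 0.2075 0.0677] rng [0.128 0.156 0.011] zmax 0.073
b res 168 px 313.2 184.2 med [0.5347 0.1761 0.0996] mid [0.5522 0.2017 0.0999] rng [0.105 0.113 0.01 ] zmax 0.105
(384, 512) [ 0.80006928 -0.26271338 -0.00399465]
```

View pics/c1.png

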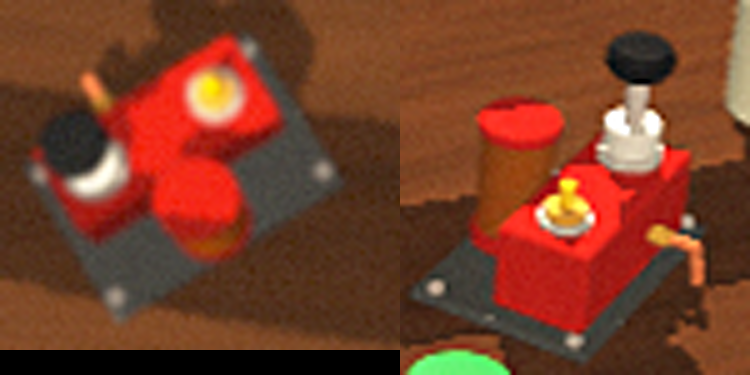

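The crop shows the knob at the upper left of the block and the pin low in its collar. The two views put the knob at (0.548, 0.241) and the pin at (0.597, 0.170). I'll move above the knob with the fingers shut.

>>> send_rows --pt "0 0 0 0.01 0.004 0 -1" --pt "0 0 0 0.037 0.0155 0 -1" --pt "0 0 0 0.037 0.0155 0 -1" --pt "0 0 0 0.037 0.0155 0 -1" --pt "0 0 0 0.037 0.0155 0 -1" --pt "0 0 0 0.037 0.0155 0 -1" --pt "0 0 0 0.037 0.0155 0 -1" --pt "0 0 0 0.037 0.0155 0 -1" --pt "0 0 0 0.037 0.0155 0 -1" --pt "0 0 0 0.037 0.0155 0 -1" --pt "0 0 0 0.037 0.0155 0 -1" --pt "0 0 0 0.037 0.0155 0 -1"

```text
t: 1.1
position: [0.5434, 0.2443, 0.2029]
eef_rot: [3.088, -0.576, -0.0]
contact_force: [0.5, 0.4, -0.2]
width: 0.0
grasp_force: 0.0
```

>>> send_rows --pt "0 0 0 0.006 0.002 0 -1" --pt "0 0 0 0 0 0 -1" --pt "0 0 0 0 0 0 -1"

```text
t: 1.35
position: [0.5472, 0.2418, 0.2024]
eef_rot: [3.087, -0.578, -0.001]
contact_force: [-0.8, -0.2, -0.1]
width: 0.002
grasp_force: 0.0
```

```bash
python3 - <<'E'
from h import *
from scipy.spatial.transform import Rotation as R
b=cap("scene","pics/s2.png");w=cap("wrist","pics/w2.png")
s=monitor.get_state();print(s["t"],s["position"],s["eef_rot"],s["width"],s["contact_force"])
M=R.from_rotvec(s["eef_rot"]);print("to knob",M.inv().apply(np.array([.548,.241,.15])-s["position"]).round(4))
# own check of hand-eye: wrist cloud knob
P=pts(w);z=P[...,2];q=(abs(z-.15)<.005)&(np.hypot(P[...,0]-.548,P[...,1]-.241)<.03);p=P[q]
if len(p):print(len(p),p.min(0),p.max(0),np.median(p,0))
c=cv2.resize(b["frame"][100:240,270:400],None,fx=3,fy=3,interpolation=3);cv2.imwrite("pics/c2.png",np.hstack([c,cv2.resize(w["frame"],(400,420))]))
E
```

```text
1.45 [0.54663665 0.24304715 0.20288377] [-3.08852142e+00  5.74687436e-01  2.57061928e-04] 0.0016917571918693588 [-0.34155907  0.01437426  0.61041664]
to knob [0.002  0.0014 0.0529]
2164 [0.52504705 0.22027314 0.14507127] [0.56790704 0.26335853 0.15333463] [0.54842342 0.24110678 0.15085318]
```

View pics/c2.png

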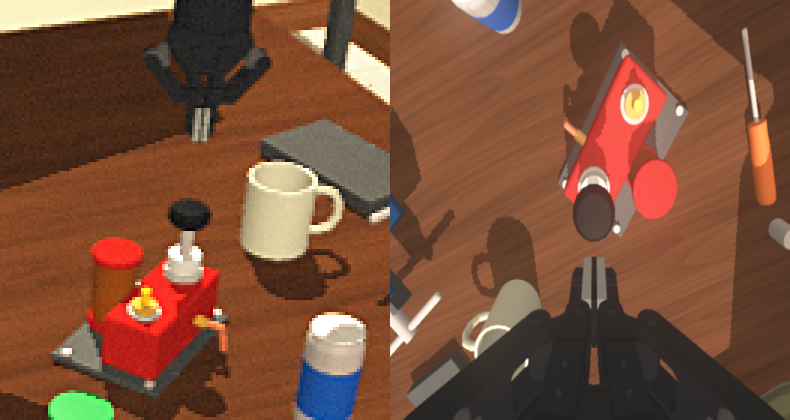

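The fingers are shut directly above the knob, and the wrist view confirms (0.548, 0.241). First stroke.

>>> send_rows --pt "0 0 0 0.001 0 0.025 -1" --pt "0 0 0 0 0 0.02 -1" --pt "0 0 0 0 0 0.008 -1" --pt "0 0 0 0 0 0.008 -1" --pt "0 0 0 0 0 0.008 -1" --pt "0 0 0 0 0 0.006 -1" --pt "0 0 0 0 0 0.002 -1" --pt "0 0 0 0 0 0 -1" --pt "0 0 0 0 0 0 -1"

```text
t: 2.2
position: [0.5484, 0.2422, 0.1266]
eef_rot: [-3.088, 0.576, -0.001]
contact_force: [-0.1, -0.2, 0.4]
width: -0.001
grasp_force: 0.0
```

The force reads about 0 where roughly 12 N is expected, so I'll look.

```bash
python3 - <<'E'
from h import *
b=cap("scene");w=cap("wrist")
s=monitor.get_state();print(s["t"],s["position"],s["contact_force"],s["wrist_torque"],s["tau"])
c=cv2.resize(b["frame"][100:240,270:400],None,fx=3,fy=3,interpolation=3);cv2.imwrite("pics/c3.png",np.hstack([c,cv2.resize(w["frame"],(400,420))]))
E
```

```text
2.3 [0.54848603 0.24230263 0.12673251] [0.49912603 0.69813006 0.72013191] [-0.02947721 -0.02407887  0.03293281] [ 3.36908433e-02 -3.66186512e+01  3.44638824e+01  6.88205302e+00
 -5.96564496e-04 -1.68431097e-04]
```

View pics/c3.png

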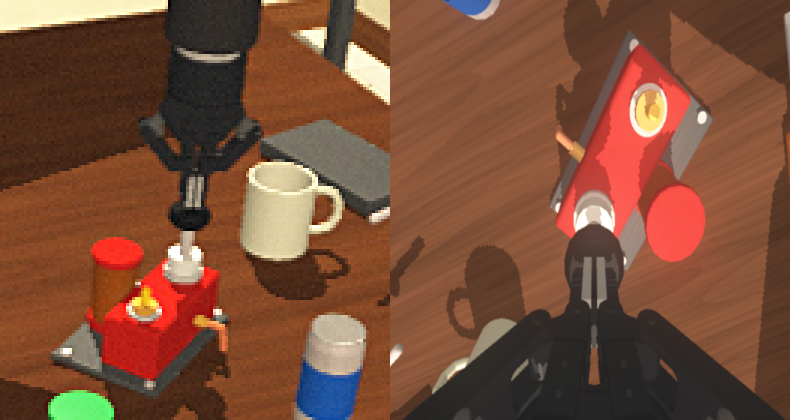

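The knob still sits at its rest height (scene, about row 215), with the fingertips at its top. I'll measure both heights from depth.

```bash
python3 - <<'E'
from h import *
b=cap("scene");P=pts(b);w=cap("wrist");Q=pts(w)
# scene crop: px = 270+u/3, row=100+v/3
for r in range(150,196,2):
    c=334;print(r,P[r,c-2].round(3),P[r,c+1].round(3),b["frame"][r,c])
# wrist: crop (595,v): col=(595-390)/400*512=262,row=v/420*384
print("wrist")
for r in range(200,300,6):print(r,Q[r,262].round(3),Q[r,255].round(3),w["frame"][r,262])
E
```

```text
150 [0.563 0.221 0.228] [0.566 0.23  0.228] [34 36 43]
152 [0.56  0.224 0.219] [0.56  0.235 0.217] [34 38 40]
154 [0.553 0.229 0.208] [0.559 0.236 0.21 ] [39 45 51]
156 [0.559 0.226 0.205] [0.558 0.237 0.202] [64 66 77]
158 [0.554 0.23  0.194] [0.551 0.243 0.191] [56 64 70]
160 [0.551 0.232 0.186] [0.56  0.238 0.189] [129 150 164]
162 [0.558 0.229 0.183] [0.556 0.241 0.18 ] [121 144 151]
164 [0.548 0.236 0.17 ] [0.56  0.239 0.175] [ 90 102 110]
166 [0.552 0.234 0.165] [0.559 0.241 0.167] [77 87 98]
168 [0.557 0.232 0.161] [0.56  0.241 0.161] [ 88  99 107]
170 [0.549 0.238 0.148] [0.557 0.244 0.152] [18 15 14]
172 [0.561 0.231 0.149] [0.563 0.241 0.148] [28 32 31]
174 [0.562 0.232 0.142] [0.566 0.24  0.143] [17 23 27]
176 [0.56  0.233 0.134] [0.565 0.242 0.134] [1 0 0]
178 [0.553 0.239 0.121] [0.386 0.354 0.004] [129 152 180]
180 [0.553 0.24  0.114] [ 0.391  0.352 -0.001] [ 85 108 151]
182 [0.551 0.241 0.105] [0.541 0.259 0.096] [201 237 252]
184 [0.556 0.239 0.101] [0.545 0.257 0.091] [255 255 255]
186 [0.561 0.237 0.097] [0.558 0.25  0.092] [208 236 244]
188 [0.564 0.236 0.092] [0.5
[... 447 characters left out ...]
35 0.153] [0.561 0.239 0.152] [55 64 84]
230 [0.557 0.237 0.151] [0.558 0.24  0.151] [53 60 79]
236 [0.559 0.236 0.163] [0.56  0.24  0.162] [50 56 73]
242 [0.558 0.236 0.168] [0.559 0.24  0.168] [47 53 68]
248 [0.558 0.236 0.174] [0.56  0.239 0.174] [45 50 62]
254 [0.558 0.236 0.179] [0.56  0.239 0.179] [43 48 58]
260 [0.558 0.237 0.183] [0.56  0.239 0.184] [41 44 55]
266 [0.558 0.237 0.188] [0.56  0.239 0.189] [40 44 53]
272 [0.559 0.236 0.193] [0.56  0.239 0.193] [38 40 48]
278 [0.556 0.237 0.194] [0.557 0.24  0.193] [45 48 54]
284 [0.554 0.238 0.194] [0.56  0.239 0.202] [46 49 55]
290 [0.551 0.239 0.194] [0.558 0.24  0.202] [44 47 51]
296 [0.548 0.24  0.193] [0.556 0.24  0.203] [60 65 71]
```

The tip is at about z = 0.157 although the reported TCP z is 0.127, so the true fingertips are about 30 mm higher than reported. I'll go down in stages and watch the force.

>>> send_rows --pt "0 0 0 0 0 0.006 -1" --pt "0 0 0 0 0 0.006 -1" --pt "0 0 0 0 0 0.004 -1" --pt "0 0 0 0 0 0 -1"

```text
t: 2.73
position: [0.5489, 0.2424, 0.1107]
eef_rot: [-3.087, 0.575, -0.004]
contact_force: [-0.0, 0.6, 5.6]
width: 0.002
grasp_force: 3.0
```

>>> send_rows --pt "0 0 0 0 0 0.005 -1" --pt "0 0 0 0 0 0.003 -1" --pt "0 0 0 0 0 0 -1"

```text
t: 2.98
position: [0.549, 0.2425, 0.1033]
eef_rot: [-3.087, 0.575, -0.004]
contact_force: [-1.1, 0.6, 7.7]
width: 0.0
grasp_force: 3.8
```

>>> send_rows --pt "0 0 0 0 0 0.005 -1" --pt "0 0 0 0 0 0.004 -1" --pt "0 0 0 0 0 0 -1"

```text
t: 3.23
position: [0.5491, 0.2425, 0.0967]
eef_rot: [-3.087, 0.574, -0.006]
contact_force: [-6.2, -1.1, 15.7]
width: 0.0
grasp_force: 8.0
```

>>> send_rows --pt "0 0 0 0 0 0.003 -1" --pt "0 0 0 0 0 0 -1"

```text
t: 3.4
position: [0.5492, 0.2425, 0.0966]
eef_rot: [-3.086, 0.573, -0.009]
contact_force: [-12.9, -2.2, 27.1]
width: 0.003
grasp_force: 13.5
```

>>> send_rows --pt "0 0 0 0 0 0.002 -1" --pt "0 0 0 0 0 0 -1"

```text
t: 3.57
position: [0.5493, 0.2425, 0.0965]
eef_rot: [-3.086, 0.573, -0.01]
contact_force: [-17.8, -3.0, 34.2]
width: -0.001
grasp_force: 17.2
```

The plunger bottoms at reported z = 0.0965, so it is up at 0.1215. I'll release it fully and check the pin.

>>> send_rows --pt "0 0 0 0 0 -0.008 -1" --pt "0 0 0 0 0 -0.012 -1" --pt "0 0 0 0 0 -0.012 -1" --pt "0 0 0 0 0 -0.008 -1" --pt "0 0 0 0 0 0 -1" --pt "0 0 0 0 0 0 -1"

```text
t: 4.07
position: [0.5477, 0.2422, 0.127]
eef_rot: [3.088, -0.576, -0.002]
contact_force: [-0.1, -0.8, -0.9]
width: 0.004
grasp_force: 0.0
```

```bash
cat > pin.py <<'E'
from h import *
import sys
b=cap("scene");P=pts(b);f=b["frame"];hsv=cv2.cvtColor(f,cv2.COLOR_BGR2HSV).astype(int)
H,S,V=[hsv[...,i] for i in range(3)];m=np.zeros(H.shape,bool);m[165:215,300:330]=1
q=m&(H>20)&(H<35)&(S>120)&(V>140);v,u=np.nonzero(q)
# top of pin: pin axis point projected
W=b["world_to_cam"];K=b["camera_matrix"]
for z in(.083,.09,.097,.104,.111,.123):
    p=W@[.597,.170,z,1];print(z,(K[0,2]+K[0,0]*p[0]/-p[2]).round(1),(K[1,2]-K[1,1]*p[1]/-p[2]).round(1),end="; ")
print("yellow rows",v.min(),v.max(),"cols",u.min(),u.max(),"zmax",P[q][:,2].max().round(3),"green",(m&(H>40)&(H<85)&(S>90)).sum())
s=monitor.get_state();print(s["t"],s["position"].round(4),s["contact_force"].round(1))
if len(sys.argv)>1:cv2.imwrite(sys.argv[1],cv2.resize(f[100:240,270:400],None,fx=4,fy=4,interpolation=3))
E
python3 pin.py
```

```text
0.083 317.8 199.5; 0.09 318.0 197.6; 0.097 318.2 195.6; 0.104 318.4 193.7; 0.111 318.6 191.8; 0.123 318.9 188.4; yellow rows 194 202 cols 314 322 zmax 0.108 green 0
4.1167 [0.5475 0.242  0.1263] [ 0.1 -0.3  0.3]
```

The pin is rising (top at row 194). Next, two more strokes.

>>> send_rows --pt "0 0 0 0 0 0.01 -1" --pt "0 0 0 0 0 0.012 -1" --pt "0 0 0 0 0 0.012 -1" --pt "0 0 0 0 0 0 -1" --pt "0 0 0 0 0 0 -1" --pt "0 0 0 0 0 0 -1"

```text
t: 4.62
position: [0.5489, 0.2422, 0.0966]
eef_rot: [-3.087, 0.575, -0.005]
contact_force: [-6.2, -0.7, 17.8]
width: -0.003
grasp_force: 8.3
```

>>> send_rows --pt "0 0 0 0 0 -0.01 -1" --pt "0 0 0 0 0 -0.012 -1" --pt "0 0 0 0 0 -0.012 -1" --pt "0 0 0 0 0 0 -1" --pt "0 0 0 0 0 0 -1" --pt "0 0 0 0 0 0 -1"

```text
t: 5.12
position: [0.5472, 0.2419, 0.1258]
eef_rot: [3.087, -0.576, -0.004]
contact_force: [0.9, 0.7, -0.6]
width: -0.001
grasp_force: 0.0
```

```bash
python3 pin.py
```

```text
0.083 317.8 199.5; 0.09 318.0 197.6; 0.097 318.2 195.6; 0.104 318.4 193.7; 0.111 318.6 191.8; 0.123 318.9 188.4; yellow rows 189 202 cols 314 322 zmax 0.125 green 7
5.1667 [0.5473 0.2418 0.1258] [ 0.4  0.4 -1. ]
```

The pin looks popped: its top is at row 189 (z about 0.123) and green pixels are showing. I'll move clear and verify.

>>> send_rows --pt "0 0 0 0 0 -0.015 -1" --pt "0 0 0 0 0 -0.03 -1" --pt "0 0 0 0 0 -0.03 -1" --pt "0 0 0 0 0 -0.015 -1" --pt "0 0 0 0 0 0 -1" --pt "0 0 0 0 0 0 -1"

```text
t: 5.67
position: [0.5481, 0.2424, 0.2176]
eef_rot: [-3.088, 0.576, 0.0]
contact_force: [0.1, 0.6, -0.9]
width: -0.0
grasp_force: 0.0
```

```bash
python3 pin.py pics/p1.png
```

```text
0.083 317.8 199.5; 0.09 318.0 197.6; 0.097 318.2 195.6; 0.104 318.4 193.7; 0.111 318.6 191.8; 0.123 318.9 188.4; yellow rows 188 202 cols 314 322 zmax 0.125 green 5
5.7167 [0.5477 0.2422 0.2163] [ 0.2 -0.4 -0.6]
```

View pics/p1.png

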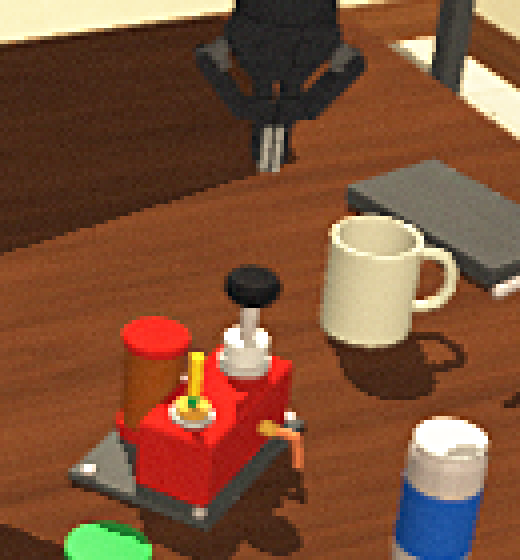

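The pin stands fully out at (197,375) with its green band showing at (193,405). The plunger is up at (252,285) and the gripper is clear.

```bash
python3 -c "
from cell import order;print(order.close_job())"
```

```text
the job is handed in; nothing more can be done
None
```

The red pump's pin popped fully out with its green band showing after two full strokes; the plunger is up, the gripper is clear and touching nothing, and the job is handed in.

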